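# Mount the pH electrode on the slide-in arm of the electrode stand

### The arm

A 6-joint arm with a two-finger parallel gripper is mounted at the origin on a cart in front of the work surface, level with it; the furniture and walls round the work are solid. World frame = base frame: x ahead of the robot, y to its left, z up, the work surface at z = 0. Lengths are in m, angles in degrees, forces in N, time in s.
With the tool pointing down it reaches from about 0.3 to 0.75 m from the base axis. Payload 8.5 kg.
Tool frame: the origin (TCP) lies midway between the tips of the shut fingers; the grasp point (between the pads) lies 19 mm behind it; z points along the fingers, y is the line along which they close (so a half turn about z gives the same grasp; the last joint's range is limited). The gripper opens to 85 mm and grips with 20 to 120 N. Pads are 22 mm wide; open, the fingers measure 114 mm over their backs; the gripper's body (76 mm by 85 mm) begins 54 mm behind the grasp point. The pads swing forward as they close: fully open they stand 13 mm farther back than shut.
Start: joints at [-83.841, 21.807, 74.336, -0, 83.858, -12.336], TCP at [0.174, -0.522, 0.231] pointing down, gripper open.
Joint ranges: [-178.18, 178.18], [-50.72, 133.34], [12.68, 142.11], [-81.47, 261.47], [9.98, 163.14], [-165.26, 165.26]. Speed limits (degrees/s): [136.94, 136.94, 180, 180, 180, 180].

### API

Orientations are given as a 3x3 rotation matrix whose columns are the frame's x, y, z axes.
In Python, from rig import env gives the robot as it stands. The module is installed in compiled form; this text tells all that it offers.
- The arm moves only by the tool jog_arm, never from a script. Its argument "targets" is a list of rows, each a list of 6 numbers: the shift along the tool's x, y, z in cm, then the turn, a rotation vector about the tool's x, y, z in degrees. A call has 1 to 8 rows; each row is the pose to reach, as a shift and turn from the pose commanded when the call began, along the tool's axes at that moment; what a row does not reach only later rows make up. A row lasts 1/12 s, in which the tool goes at most 41.7 mm and 7.16 degrees, less where a joint would pass 70% of its speed; a pose out of reach is approached as far as the arm can. A call with a gripper value outside its range is refused whole. "hand" is the opening, from 0 (shut) to 1 (fully open), set as the call begins (left out, the last holds). The fingers move at their own pace and stop on an object; "newtons" is the grip in N (left out, the last holds). Time passes only in rows, so rows that repeat a pose let the fingers close. It gives the time, the measured TCP pose, the force, the opening and the grip force at its end, in the units of the state.
- env.observe(): the state, without advancing time (a new reading comes with each control period).
- env.get_image(name): name is "scene" or "top"; returns a dict with "frame" (480x640x3 uint8, red, green, blue), "depth" (480x640 float32, m along the optical axis (not along the pixel's ray), 0 where there is no reading), "fovy" (degrees; the focal length in pixels is half the picture's height over the tangent of half this angle, whatever the lens; pixels are square), "cx", "cy" (the principal point, pixels), "cam_to_world" (4x4, takes a point from camera to world coordinates). Camera axes: x right, y down, z forward; pixel columns grow to the right and rows downward; lengths in m; the calibration is good to about 2 mm. A picture is of the moment at which its call begins.
- env.close_job(): hands the job in; it is judged then, once.
Trained networks look in the newest picture that a camera, given by its name, has taken for a name from the list of things; names that differ only in an ending like _2 or _b are one class to them, and where a whole thing is asked for, a point or a joint stands for the part that bears it (a point fixed in the world has none). Each returns a list of dicts, best first, with "score" (0 to 1); they miss things now and then, are a little off and sometimes report something else, mostly with a low value. They report only what shows in the picture. A call takes as long as a camera call. They do not tell look-alikes from the thing itself.
- env.regions_of(camera, target): "pixels" (480x640 bool, what is visible of it) and "point" ([row, column] in pixels, amid what is visible of it).
The state is a dict: "time_s": time; "q": joint angles; "qvel": joint speeds; "joint_efforts": joint torques, N m; "position": TCP position; "tool_rot": TCP orientation; "ft_force": force on the tool from outside, world axes, zero at the start; "wrist_torque": the same for the moment, N m; "grip_width": finger opening in m; "gripper_force": force on a finger pad.
Only numpy, scipy, OpenCV 4.12 (cv2) and the standard library are available. Lean on these libraries where they do the work, as an engineer would, in place of code of your own. Each camera call takes 0.05 s, during which the arm holds its last target. There are 200 camera calls.

### The job

Pull the pH electrode (the probe with the blue head and the glass shaft) up out of the storage rack, keep it upright, and slide the grooves under its head onto the two rails of the electrode stand's arm from their open, flared end until both spring catches have snapped into its notches and hold it, hanging over the small beaker; then let go. Do not force it and do not strike the beaker with it, and leave the other two probes, the beaker and the two bottles standing where they are.

Things in the scene. Friction and masses are not known exactly. Their poses are not given: they have to be found in the camera images.
- ph_electrode: The probe to mount: 171 mm long, 0.11 kg, blue head, clear glass shaft. Origin at its lower tip (glass bulb), z up along the shaft to the head. From the tip: shaft 12 mm across up to 105 mm, with a rubber collar 21 mm across at 62 to 69 mm (its underside rests on the rack top); black slide block at 105 to 124 mm; blue head, 30 (x) by 24 (y) mm, at 124 to 170 mm.
- ph_electrode_slide (a point): Centre of the black slide block, 114 mm above the tip, axes as ph_electrode; slides along its x, same either way round. Grooves in its +-y sides, 10 mm high (z +-5), web between them 22 mm wide, 36 mm long, ends bevelled, notch mid-length in each side. Lower flange 36 by 36 mm, 4 thick, upper 38 by 44 mm, 5 thick. Goes to rail_seat (at rest it hangs about 2 mm below it).
- ph_electrode_grip (a point): Point inside the electrode's head, 150 mm above its tip and 26 mm above the top of the upper flange; axes as ph_electrode. Grip the head across its two 24 mm apart sides (+-y).
- rail_seat (a point): Home point of the rails on the arm, 190 to 230 mm above the bench (varies). x along the rails from the open mouth to the post, y across, z up. Two rails 6 mm thick (z +-3), 8 wide, inner faces at y = +-13 mm, from x = -20 to the end stop at x = +20 mm, 2 mm past the seated block. Catch housings reach out to y = +-31 between z = +-3 mm, the arm behind to z = +5 mm.
- rail_mouth (a point): Middle of the rails' open end, 38 mm before rail_seat, same axes: here stand the tips of the round-nosed, 6 mm thick lead-ins, flared out to y = +-24 mm; over the next 18 mm they narrow to the rails.
- catch_left (a joint): Spring-loaded roller catch in the left (+y) rail at x = 0 of rail_seat: 0 m when sprung out 4.5 mm into the gap, grows as it is pressed back (about 2.5 mm while the block passes; it springs out again in the block's notch). Pushing past both takes about 10 N.
- catch_right (a joint): The same in the right (-y) rail.
- stand: Electrode stand, does not move: grey base plate 150 x 104 x 10 mm (x -45 to +105 mm), steel post at x = +75 mm with its top 238 mm above the bench, and on it a stiffly clamped black and aluminium arm with the forked rails. Origin on the bench straight below rail_seat, x as rail_seat.
- rack: White storage rack, does not move: 60 mm (x) by 190 mm (y), 76 mm high, three 16 mm round wells in a row along y at y = -64, 0 and +64 mm of its origin (centre of its underside). Which probe stands in which well varies. A stored probe's tip is 13 mm above the bench, its head's top 183 mm.
- conductivity_probe: Green-headed probe with black shaft in the rack, otherwise the same shape and size as the pH electrode, origin at its lower tip. Not to be touched.
- oxygen_probe: Orange-headed probe with steel shaft in the rack, otherwise the same shape and size as the pH electrode, origin at its lower tip. Not to be touched.
- beaker: Small glass beaker, 51 mm across, 50 mm high, on the stand's base under the rails (rim 60 mm above the bench). Origin at the centre of its underside.
- wash_bottle: White wash bottle with red cap, body 64 mm across and 135 mm high, cap to 155 mm, spout bent over to 207 mm. Origin on the bench, 26 mm from the body's axis: the axis is at y = +26 mm of its own frame, the spout reaches to y = -58 mm.
- buffer_bottle: Brown glass buffer bottle with black cap, 54 mm across, 93 mm high, origin at the centre of its underside.
There are look-alikes about, which are no part of the job. What is meant by the beaker is not pink, and is the smaller of those in its own colour.

How it is judged:
By the outcome, as a careful person would: the job done as asked, in the order asked, and still so for the second after the job is handed in, with the robot touching nothing.
It also fails if it takes over 48 s, if anything falls off the work surface, if the arm or the gripper's body presses on something with over 40 N, if the wrist force passes 120 N, or if a joint passes its speed limit or range.

## Working session

There is one attempt and no reset: what is moved stays moved. The work goes in short steps, Python scripts to look and compute and a tool call to move; the robot and the scene stay as the last step left them, time stands still between calls to the robot, and variables do not carry over. Pictures are saved under pics/ and viewed, at most 10 in all, crops included, and the job is handed in when it is done.

Besides the shell and the picture viewer there is one more tool, called after ">>>" as name(argument=value, ...) on one line, values as JSON. jog_arm: Moves the arm, as the interface text tells. Its arguments: {"type":"object","properties":{"targets":{"type":"array","items":{"type":"array","items":{"type":"number"}}},"hand":{"type":"number"},"newtons":{"type":"number"}},"required":["targets"]}

```bash
mkdir -p pics; cat > h.py <<'E'
import numpy as np,cv2,json
from rig import env
def cloud(im):
    d=im["depth"];h,w=d.shape;f=h/2/np.tan(np.radians(im["fovy"])/2)
    v,u=np.mgrid[:h,:w]
    P=np.stack([(u-im["cx"])/f*d,(v-im["cy"])/f*d,d],-1)
    T=np.array(im["cam_to_world"]);return P@T[:3,:3].T+T[:3,3]
E
python3 - <<'E'
from h import *
np.set_printoptions(precision=4,suppress=True)
s=env.observe();print(s)
for c in("scene","top"):
    im=env.get_image(c);cv2.imwrite(f"pics/{c}1.png",im["frame"][...,::-1]);P=cloud(im)
    np.savez(f"{c}1.npz",P=P,d=im["depth"],f=im["frame"])
    print(c,im["fovy"],im["cam_to_world"])
    for t in["ph_electrode","stand","rack","beaker","wash_bottle","buffer_bottle","conductivity_probe","oxygen_probe"]:
        for r in env.regions_of(c,t)[:4]:
            m=r["pixels"]&(im["depth"]>0);q=P[m]
            print(t,round(r["score"],2),np.round(r["point"]),m.sum(),*(np.percentile(q,[3,50,97],axis=0) if len(q) else []))
E
```

```text
{'time_s': 0.0, 'q': array([-83.8412,  21.8409,  74.3845,   0.0008,  83.8594, -12.3359]), 'qvel': array([ 0.0133, -0.006 ,  0.0616, -0.0963, -0.1069, -0.1244]), 'joint_efforts': array([  0.0004, -44.8465, -23.1277,  -0.0001,   0.0048,  -0.    ]), 'position': array([ 0.1744, -0.5213,  0.2307]), 'tool_rot': array([[ 0.9484,  0.3172, -0.0001],
       [ 0.3172, -0.9484,  0.0015],
       [ 0.0003, -0.0014, -1.    ]]), 'ft_force': array([0.1217, 0.0084, 0.4671]), 'wrist_torque': array([-0.0325, -0.0037, -0.0163]), 'gripper_force': 0.0, 'grip_width': 0.08560733950091691}
scene 49.411619996172355 [[-0.826  -0.2913  0.4825 -0.0149]
 [-0.5635  0.4436 -0.6969  0.7475]
 [-0.0111 -0.8476 -0.5306  0.6968]
 [ 0.      0.      0.      1.    ]]
ph_electrode 0.92 [195. 347.] 471 [ 0.5515 -0.1985  0.0825] [ 0.5651 -0.1816  0.1444] [ 0.5823 -0.1706  0.1828]
stand 0.82 [331. 202.] 3773 [0.508  0.204  0.0058] [0.5978 0.2523 0.0112] [0.6535 0.2977 0.2386]
rack 0.69 [247. 197.] 981 [0.52   0.1653 0.1283] [0.5872 0.25   0.2306] [0.6685 0.2753 0.2429]
rack 0.58 [228. 361.] 2403 [ 0.5089 -0.3368  0.0024] [ 0.54
[... 1646 characters left out ...]
01 ] [0.5089 0.1274 0.008 ] [0.5346 0.1555 0.0736]
beaker 0.51 [236. 233.] 277 [0.5235 0.2248 0.008 ] [0.5479 0.2467 0.0205] [0.569  0.2695 0.1807]
wash_bottle 0.69 [200. 317.] 535 [ 0.5931 -0.026   0.0303] [0.6235 0.001  0.1179] [0.6591 0.0275 0.2046]
wash_bottle 0.48 [279. 327.] 331 [ 0.402  -0.0431  0.0103] [ 0.4236 -0.0185  0.0737] [0.4486 0.0035 0.0959]
buffer_bottle 0.73 [281. 331.] 301 [ 0.4014 -0.0424  0.0444] [ 0.4222 -0.0198  0.0754] [0.4455 0.0035 0.0959]
conductivity_probe 0.75 [232. 445.] 265 [ 0.5199 -0.3311  0.1215] [ 0.5334 -0.3083  0.1588] [ 0.5544 -0.2945  0.1861]
oxygen_probe 0.63 [224. 418.] 282 [ 0.5329 -0.2716  0.117 ] [ 0.549  -0.2479  0.1482] [ 0.5739 -0.2314  0.1858]
```

View pics/scene1.png

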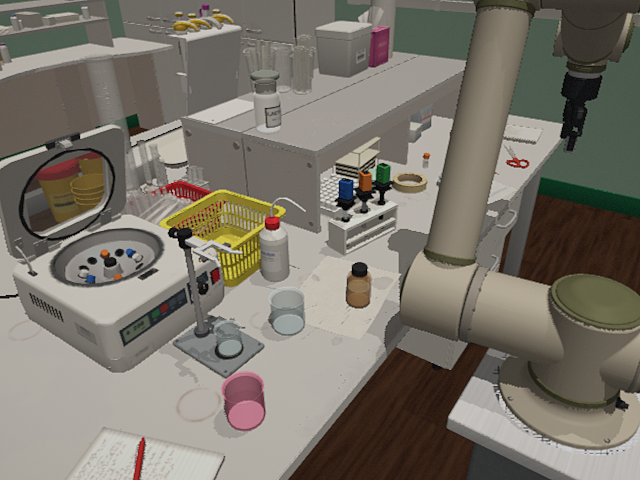

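View pics/top1.png

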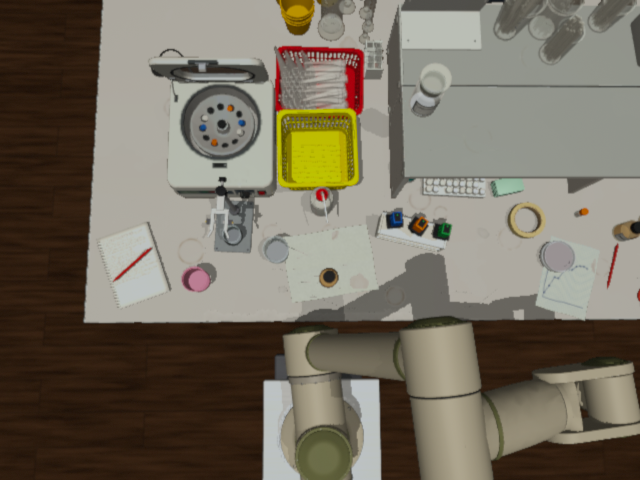

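The scene shows the blue head at about (347,188), second from left of nothing else in the rack, and the stand with its small beaker at (229,340). In the top view the blue head is at (395,219) and the stand at (230,220). Next I measure both finely.

```bash
python3 - <<'E'
from h import *
np.set_printoptions(precision=4,suppress=True)
out=[]
def tile(c,r0,r1,c0,c1,k):
    z=np.load(f"{c}1.npz");return cv2.resize(z["f"][r0:r1,c0:c1,::-1],None,fx=k,fy=k,interpolation=cv2.INTER_CUBIC)
a=tile("scene",215,375,155,275,3.3);b=tile("top",175,260,195,275,4.7)
def pad(x,h,w): return cv2.copyMakeBorder(x,0,max(0,h-x.shape[0]),0,max(0,w-x.shape[1]),cv2.BORDER_CONSTANT)[:h,:w]
t=tile("top",200,250,375,460,4.7);s=tile("scene",165,255,320,405,3.2)
H=np.hstack([pad(a,590,396),np.vstack([pad(b,340,404),pad(t,250,404)])])
cv2.imwrite("pics/c1.png",H)
for c in("scene","top"):
    z=np.load(f"{c}1.npz");P=z["P"];f=z["f"].astype(int)
    # head tops
    for n,(x,y) in dict(blue=(.566,-.184),orange=(.5505,-.247),green=(.535,-.309)).items():
        m=(abs(P[...,0]-x)<.03)&(abs(P[...,1]-y)<.03)&(P[...,2]>.176)&(P[...,2]<.195)
        q=P[m][:,:2].astype(np.float32)
        if len(q)>5: print(c,n,len(q),cv2.minAreaRect(q),P[m][:,2].mean(), q.mean(0))
    m=(P[...,0]>.48)&(P[...,0]<.72)&(P[...,1]>.17)&(P[...,1]<.34)&(P[...,2]>.15)&(P[...,2]<.26)
    print(c,"arm",m.sum());i=np.argwhere(m)
    for (r,cc) in i[::max(1,len(i)//70)]: print((r,cc),P[r,cc],f[r,cc])
    m=(P[...,0]>.45)&(P[...,0]<.72)&(P[...,1]>.17)&(P[...,1]<.34)&(P[...,2]>.0065)&(P[...,2]<.0135)
    q=P[m][:,:2].astype(np.float32);print("base",len(q),cv2.minAreaRect(q))
E
```

```text
scene blue 87 ((0.5686653852462769, -0.18985183537006378), (0.03207508474588394, 0.024747861549258232), 12.801095962524414) 0.18122838590006196 [ 0.5675 -0.1871]
scene orange 77 ((0.5533981323242188, -0.2517799437046051), (0.024502243846654892, 0.033688295632600784), 50.78322982788086) 0.18131049170715033 [ 0.5522 -0.2485]
scene green 72 ((0.539758563041687, -0.3139195442199707), (0.023926082998514175, 0.031946733593940735), 78.3650131225586) 0.18127860046517763 [ 0.5378 -0.3114]
scene arm 1188
(np.int64(227), np.int64(172)) [0.6614 0.2397 0.2367] [70 68 22]
(np.int64(229), np.int64(169)) [0.6624 0.2461 0.2354] [118 103  27]
(np.int64(229), np.int64(186)) [0.6273 0.2373 0.2424] [29 31 34]
(np.int64(230), np.int64(179)) [0.634  0.2472 0.243 ] [21 26 29]
(np.int64(231), np.int64(172)) [0.6518 0.2486 0.236 ] [29 30 29]
(np.int64(231), np.int64(189)) [0.618  0.2392 0.2422] [33 31 34]
(np.int64(232), np.int64(180)) [0.6273 0.251  0.2431] [31 31 33]
(np.int64(233), np.int64(171)) [0.6522 0.2511 0.233 ] [24 25 27]
(np.int64(233), np.int64(187)) [0.6155 0.2461 0.2424] [30 29 30]
(np.int64(23
[... 9597 characters left out ...]
)) [0.5359 0.2377 0.2277] [171 174 169]
(np.int64(228), np.int64(224)) [0.5331 0.2372 0.2301] [176 180 176]
(np.int64(229), np.int64(224)) [0.5302 0.2367 0.2328] [176 180 176]
(np.int64(230), np.int64(226)) [0.5283 0.2324 0.2293] [159 161 158]
(np.int64(232), np.int64(210)) [0.5234 0.2706 0.2295] [181 183 180]
(np.int64(233), np.int64(225)) [0.5212 0.2349 0.2279] [136 139 135]
(np.int64(234), np.int64(228)) [0.5189 0.2278 0.227 ] [133 135 133]
(np.int64(236), np.int64(208)) [0.5138 0.2752 0.229 ] [175 177 173]
(np.int64(238), np.int64(228)) [0.5092 0.2276 0.227 ] [141 143 142]
base 1032 ((0.5555087327957153, 0.25448933243751526), (0.16676318645477295, 0.20777153968811035), 89.46881866455078)
```

View pics/c1.png

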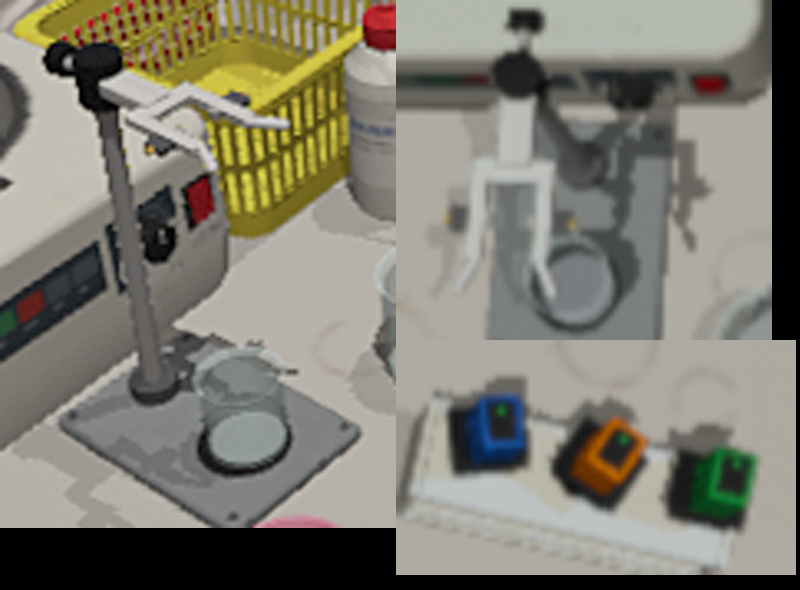

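The crop shows that the rails open toward the robot (−x), with the arm's prongs at top-view pixels of about (208,236) and (229,238). The blue head is roughly aligned with x. Next I fit templates to both.

```bash
cat > fit.py <<'E'
from h import *
from scipy.optimize import differential_evolution as DE
def onplane(im,z):  # ray-plane intersection for each pixel
    d=im["depth"];h,w=d.shape;f=h/2/np.tan(np.radians(im["fovy"])/2);v,u=np.mgrid[:h,:w]
    T=np.array(im["cam_to_world"]);R=np.stack([(u-im["cx"])/f,(v-im["cy"])/f,np.ones((h,w))],-1)@T[:3,:3].T
    return (T[:3,3]+R*((z-T[2,3])/R[...,2])[...,None])[...,:2]
def loc(XY,x,y,a):
    c,s=np.cos(a),np.sin(a);dx,dy=XY[...,0]-x,XY[...,1]-y
    return c*dx+s*dy,-s*dx+c*dy
def head(p,XY): u,v=loc(XY,*p);return (abs(u)<.015)&(abs(v)<.012)
def rails(p,XY):
    u,v=loc(XY,*p);v=abs(v)
    w=np.interp(u,[-.038,-.020,.02],[.024,.013,.013])  # inner face
    return ((u>-.038)&(u<.02)&(v>w)&(v<w+.008))|((u>=.02)&(u<.028)&(v<.021))|((u>=.028)&(u<.055)&(v<.007))
def fit(fn,XY,lab,x0,dx=.012,da=.45):
    w=(abs(XY-np.array(x0[:2])).max(-1)<.08);X=XY[w];L=lab[w]
    def c(p):
        t=fn(p,X);return -(t&L).sum()/max(1,(t|L).sum())
    r=DE(c,[(x0[0]-dx,x0[0]+dx),(x0[1]-dx,x0[1]+dx),(-da,da)],seed=1,tol=1e-6,popsize=25,maxiter=150)
    return r.x,-r.fun
E
python3 - <<'E'
from fit import *
np.set_printoptions(precision=4,suppress=True)
for c in("top","scene"):
    im=env.get_image(c);P=cloud(im);Z=P[...,2]
    near=lambda x,y,r:(abs(P[...,0]-x)<r)&(abs(P[...,1]-y)<r)
    lab=near(.568,-.19,.03)&(Z>.174)&(Z<.2);zt=np.median(Z[lab])
    p,s=fit(head,onplane(im,zt),lab&(abs(Z-zt)<.005),(.568,-.19));print(c,"head",zt,p[:2],np.degrees(p[2]),s)
    rr=near(.545,.25,.06)&(Z>.215)&(Z<.24)&(P[...,0]<.6)&(im["frame"].min(-1)>140)
    zr=np.median(Z[rr&(P[...,0]<.57)]);print("railtop",zr,np.percentile(Z[rr],[10,50,90]))
    p,s=fit(rails,onplane(im,zr),rr,(.547,.25));print("rail",p[:2],np.degrees(p[2]),s)
    m=near(.66,-.25,.12)&(Z>.2);print("wall",m.sum(),P[m].min(0) if m.any() else "")
    for n,(x,y),r in(("beaker",(.547,.247),.035),):
        m=near(x,y,r)&(Z>.045)&(Z<.065);print(n,m.sum(),P[m].mean(0) if m.any() else "",(P[m].min(0)+P[m].max(0))/2 if m.any() else "")
E
```

```text
top head 0.18279923272790455 [ 0.5681 -0.1902] 4.616103000511317 0.9026548672566371
railtop 0.23046557029338843 [0.2275 0.2307 0.2339]
rail [0.5476 0.2503] -1.497594127234092 0.7668711656441718
wall 3219 [ 0.6608 -0.3699  0.2001]
beaker 80 [0.5469 0.2474 0.0567] [0.5475 0.2473 0.0547]
scene head 0.18132626278268194 [ 0.5665 -0.1847] 8.337377450714936 0.7126436781609196
railtop 0.23034558777093894 [0.229  0.2307 0.2327]
rail [0.5487 0.2482] -5.223525547250811 0.71
wall 1765 [ 0.66 -0.37  0.2 ]
beaker 350 [0.551  0.2459 0.0537] [0.5511 0.2462 0.0535]
```

>>> jog_arm(targets=[[4, -1.5, -2, 0, 0, 2], [8, -3.1, -2, 0, 0, 5], [12, -4.7, -2, 0, 0, 8], [16, -6.3, -2, 0, 0, 10], [20, -7.9, -2, 0, 0, 13.5], [24, -9.5, -2, 0, 0, 13.5], [28, -11.1, -2, 0, 0, 13.5], [32, -12.6, -2, 0, 0, 13.5]], hand=0.5, newtons=60)

```text
time_s: 1.67
position: [0.4279, -0.3081, 0.2516]
tool_rot: [[0.996, 0.087, 0.0], [0.087, -0.996, -0.0], [0.0, 0.0, -1.0]]
ft_force: [-0.7, -1.3, 0.2]
grip_width: 0.0426
gripper_force: 0.0
```

>>> jog_arm(targets=[[4, -2.8, 0, 0, 0, 0], [8, -5.6, 0, 0, 0, 0], [12, -8.4, 0, 0, 0, 0], [14.9, -10.5, 0, 0, 0, 0], [14.9, -10.5, 0, 0, 0, 0], [14.9, -10.5, 0, 0, 0, 0]])

```text
time_s: 2.17
position: [0.5681, -0.1894, 0.2508]
tool_rot: [[0.996, 0.092, 0.0], [0.092, -0.996, 0.001], [0.0, -0.001, -1.0]]
ft_force: [-0.1, -1.2, -0.2]
grip_width: 0.0428
gripper_force: 0.0
```

>>> jog_arm(targets=[[0, 0.05, 3, 0, 0, 0], [0, 0.05, 6, 0, 0, 0], [0, 0.05, 8, 0, 0, 0], [0, 0.05, 9.5, 0, 0, 0], [0, 0.05, 10.5, 0, 0, 0], [0, 0.05, 10.5, 0, 0, 0]])

```text
time_s: 2.67
position: [0.5649, -0.193, 0.1445]
tool_rot: [[0.996, 0.086, -0.003], [0.086, -0.996, 0.002], [-0.003, -0.002, -1.0]]
ft_force: [0.2, 0.3, -0.4]
grip_width: 0.0429
gripper_force: 0.0
```

>>> jog_arm(targets=[[0, 0, 0, 0, 0, 0], [0, 0, 0, 0, 0, 0], [0, 0, 0, 0, 0, 0], [0, 0, 0, 0, 0, 0], [0, 0, 0, 0, 0, 0], [0, 0, 0, 0, 0, 0]], hand=0, newtons=60)

```text
time_s: 3.17
position: [0.5664, -0.1931, 0.1475]
tool_rot: [[0.996, 0.087, 0.002], [0.087, -0.996, -0.001], [0.002, 0.002, -1.0]]
ft_force: [-0.8, -1.4, 6.3]
grip_width: 0.0232
gripper_force: 60.1
```

```bash
python3 - <<'E'
from h import *
np.set_printoptions(precision=4,suppress=True)
im=env.get_image("top");P=cloud(im)
cv2.imwrite("pics/t2.png",im["frame"][...,::-1])
for _ in range(3):
  s=env.observe();print({k:s[k] for k in("time_s","position","q","ft_force","wrist_torque","grip_width")});env.get_image("scene")
E
```

```text
{'time_s': 3.2167, 'position': array([ 0.5664, -0.1931,  0.1475]), 'q': array([-30.1409,  30.4989,  74.0685,  -0.0196,  75.3   ,  54.8672]), 'ft_force': array([ 0.2228, -0.5726,  5.9167]), 'wrist_torque': array([-0.1997,  0.2069,  0.0099]), 'grip_width': 0.023200672139907338}
{'time_s': 3.2667, 'position': array([ 0.5664, -0.1931,  0.1475]), 'q': array([-30.1419,  30.4975,  74.0706,  -0.0197,  75.2999,  54.8674]), 'ft_force': array([-1.0493, -0.8658,  5.8056]), 'wrist_torque': array([-0.196 ,  0.1959,  0.0502]), 'grip_width': 0.023190737323630275}
{'time_s': 3.3167, 'position': array([ 0.5664, -0.1931,  0.1475]), 'q': array([-30.1396,  30.4976,  74.0672,  -0.0231,  75.3007,  54.8694]), 'ft_force': array([-0.7685,  0.524 ,  6.0768]), 'wrist_torque': array([-0.2512,  0.1269, -0.0137]), 'grip_width': 0.023343881730355943}
```

>>> jog_arm(targets=[[0, 0, -0.5, 0, 0, 0], [0, 0, -1.5, 0, 0, 0], [0, 0, -3, 0, 0, 0], [0, 0, -5, 0, 0, 0], [0, 0, -7, 0, 0, 0], [0, 0, -9, 0, 0, 0], [0, 0, -10.5, 0, 0, 0], [0, 0, -10.5, 0, 0, 0]])

```text
time_s: 4.03
position: [0.5669, -0.193, 0.2551]
tool_rot: [[0.996, 0.087, 0.005], [0.087, -0.996, -0.003], [0.005, 0.003, -1.0]]
ft_force: [0.4, 0.9, -1.7]
grip_width: 0.0233
gripper_force: 59.1
```

>>> jog_arm(targets=[[0, 0, 0, 0, 0, 0], [0, 0, 0, 0, 0, 0]])

```text
time_s: 4.2
position: [0.5656, -0.1924, 0.2503]
tool_rot: [[0.996, 0.087, -0.002], [0.087, -0.996, 0.001], [-0.002, -0.001, -1.0]]
ft_force: [-0.0, -0.7, -2.0]
grip_width: 0.0235
gripper_force: 59.1
```

```bash
python3 - <<'E'
from fit import *
np.set_printoptions(precision=4,suppress=True)
s=env.observe();print(s["position"],s["tool_rot"],s["ft_force"],s["wrist_torque"])
im=env.get_image("scene");cv2.imwrite("pics/s3.png",cv2.resize(im["frame"][90:290,150:450,::-1],None,fx=2.6,fy=2.6))
E
```

```text
[ 0.5656 -0.1924  0.2503] [[ 0.9962  0.0872 -0.0017]
 [ 0.0872 -0.9962  0.0011]
 [-0.0016 -0.0012 -1.    ]] [-0.045  -0.6939 -2.0223] [-0.0397  0.0282 -0.0044]
```

View pics/s3.png

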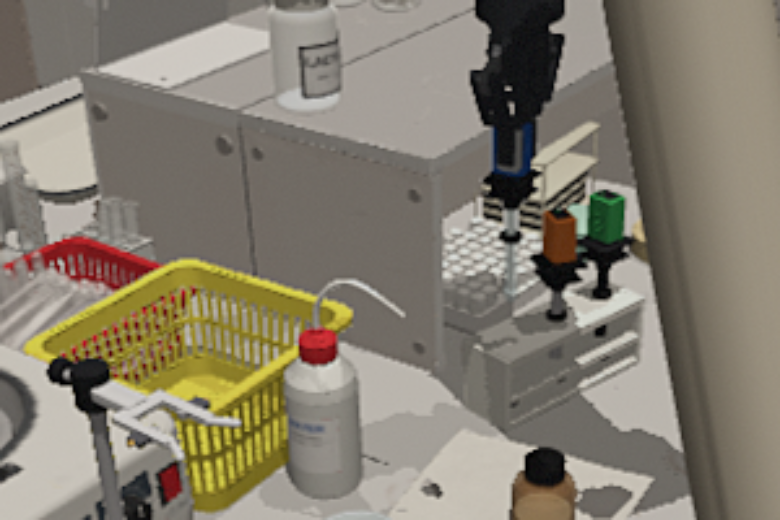

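Electrode is held upright, clear of the rack, with head at about crop (513,150). The neighbours are undisturbed. Moving toward the stand, at x < 0.52 to clear the wash bottle.

>>> jog_arm(targets=[[-1, -1, 0, 0, 0, 0], [-2.5, -3, 0, 0, 0, 0], [-4, -6, 0, 0, 0, 0], [-5.5, -9, 0, 0, 0, 0], [-6.6, -12, 0, 0, 0, 0], [-6.6, -15.5, 0, 0, 0, 2], [-6.6, -19, 0, 0, 0, 4], [-6.6, -22.5, 0, 0, 0, 7]])

```text
time_s: 4.92
position: [0.4797, 0.0271, 0.2506]
tool_rot: [[0.999, -0.037, -0.002], [-0.037, -0.999, 0.0], [-0.002, -0.0, -1.0]]
ft_force: [0.7, 0.3, -1.0]
grip_width: 0.0234
gripper_force: 59.1
```

>>> jog_arm(targets=[[0, -3.5, 0, 0, 0, 0], [0, -7, 0, 0, 0, 0], [0, -10.5, 0, 0, 0, 0], [0, -14, 0, 0, 0, 0], [0, -17, 0, 0, 0, 0], [0, -18, 0, 0, 0, 0], [0, -18, 0, 0, 0, 0], [0, -18, 0, 0, 0, 0]])

```text
time_s: 5.58
position: [0.4867, 0.2052, 0.2506]
tool_rot: [[0.999, -0.034, -0.002], [-0.034, -0.999, -0.001], [-0.002, 0.001, -1.0]]
ft_force: [-0.3, -0.9, -1.7]
grip_width: 0.0234
gripper_force: 59.3
```

>>> jog_arm(targets=[[-2, 0, 0, 0, 0, 0], [-3.4, -1, 0, 0, 0, 0], [-3.4, -3, 0, 0, 0, 0], [-3.4, -4.7, 0, 0, 0, 0], [-3.4, -4.7, 0, 0, 0, 0], [-3.4, -4.7, 0, 0, 0, 0]])

```text
time_s: 6.08
position: [0.4548, 0.2527, 0.2511]
tool_rot: [[0.999, -0.035, -0.001], [-0.035, -0.999, -0.001], [-0.0, 0.001, -1.0]]
ft_force: [0.4, -0.5, -1.1]
grip_width: 0.0237
gripper_force: 59.3
```

```bash
python3 - <<'E'
from fit import *
np.set_printoptions(precision=4,suppress=True)
s=env.observe();print(s["position"],s["tool_rot"],s["ft_force"])
ims={c:env.get_image(c) for c in("top","scene")}
a=cv2.resize(ims["scene"]["frame"][180:360,150:300,::-1],None,fx=2.6,fy=2.6,interpolation=2)
b=cv2.resize(ims["top"]["frame"][180:280,190:265,::-1],None,fx=4.68,fy=4.68,interpolation=2)
h=min(a.shape[0],b.shape[0]);cv2.imwrite("pics/s4.png",np.hstack([a[:h],b[:h]]))
for c in ims:
    im=ims[c];P=cloud(im);np.savez(f"{c}4.npz",P=P,f=im["frame"]);Z=P[...,2];F=im["frame"].astype(int)
    blue=(F[...,2]>F[...,0]+40)&(abs(P[...,0]-.455)<.05)&(abs(P[...,1]-.25)<.05)&(Z>.2)
    print(c,"blue",blue.sum(),P[blue].min(0),P[blue].max(0),np.median(P[blue],0))
    dark=(F.max(-1)<70)&(abs(P[...,0]-.455)<.035)&(abs(P[...,1]-.25)<.035)&(Z>.205)&(Z<.245)
    print("dark",dark.sum(),*np.percentile(P[dark],[2,50,98],axis=0) if dark.any() else "")
E
```

```text
[0.4548 0.2527 0.2511] [[ 0.9994 -0.0354 -0.0005]
 [-0.0354 -0.9994 -0.0007]
 [-0.0005  0.0007 -1.    ]] [ 0.4118 -0.4674 -1.0521]Traceback (most recent call last):
  File "<stdin>", line 11, in <module>
    return umr_minimum(a, axis, None, out, keepdims, initial, where)
ValueError: zero-size array to reduction operation minimum which has no identity
```

View pics/s4.png

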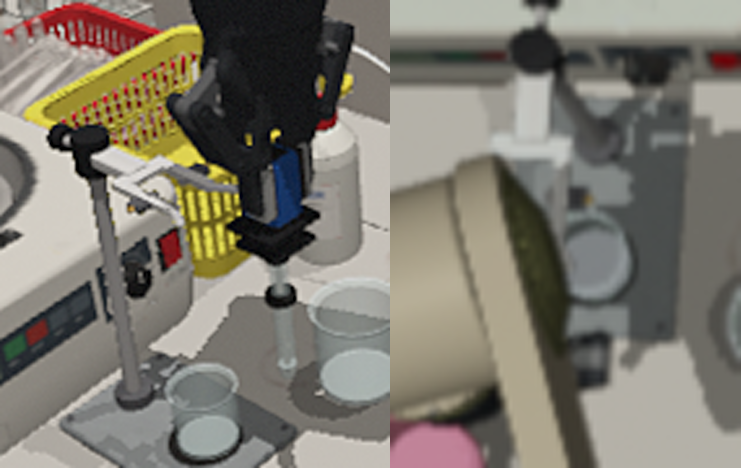

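The electrode hangs upright before the mouth. In the left half its slide block is at about (273,235), the rails are at (180,185), and the arm hides the rails in the top view. I check the block height and position in the scene cloud.

```bash
python3 - <<'E'
from fit import *
np.set_printoptions(precision=4,suppress=True)
im=env.get_image("scene");P=cloud(im);F=im["frame"].astype(int);Z=P[...,2]
s=env.observe();R=s["tool_rot"];t=s["position"]
L=(P-t)@R  # tool frame
blue=(F[...,2]>F[...,0]+40)&(np.abs(L).max(-1)<.05)
print("blue n",blue.sum(),np.percentile(L[blue],[2,25,50,75,98],axis=0))
dark=(F.max(-1)<75)&(abs(L[...,0])<.035)&(abs(L[...,1])<.035)&(L[...,2]>.005)&(L[...,2]<.04)
print("dark n",dark.sum());q=L[dark]
print(np.percentile(q,[1,5,50,95,99],axis=0))
h,e=np.histogram(q[:,2],np.arange(.004,.042,.002));print(np.c_[e[:-1],h])
top=dark&(L[...,2]<.0145);print("flange top",np.median(L[top],0),L[top].min(0),L[top].max(0))
rows=[(r,round(float(np.median(Z[r][dark[r]])),4),np.where(dark[r])[0].min(),np.where(dark[r])[0].max()) for r in range(480) if dark[r].any()];print(rows)
# collar (radius 10.5, z 62..69) / shaft: centre estimate from tip cloud
sh=(abs(L[...,0])<.02)&(abs(L[...,1])<.02)&(L[...,2]>.062)&(L[...,2]<.072);print("collar",sh.sum(),np.percentile(L[sh],[2,50,98],axis=0) if sh.any() else"")
E
```

```text
blue n 241 [[-0.0112 -0.0106 -0.0353]
 [-0.0099 -0.0037 -0.0267]
 [-0.0093  0.0014 -0.0155]
 [-0.0086  0.0067 -0.004 ]
 [-0.0058  0.0126  0.0057]]
dark n 427
[[-0.0148 -0.022   0.0064]
 [-0.0141 -0.021   0.0075]
 [-0.0083 -0.0111  0.0123]
 [ 0.0182  0.0167  0.0272]
 [ 0.0214  0.0215  0.0291]]
[[  0.004   3.   ]
 [  0.006  23.   ]
 [  0.008  41.   ]
 [  0.01  134.   ]
 [  0.012  46.   ]
 [  0.014  18.   ]
 [  0.016   9.   ]
 [  0.018   7.   ]
 [  0.02   15.   ]
 [  0.022  14.   ]
 [  0.024  64.   ]
 [  0.026  42.   ]
 [  0.028   9.   ]
 [  0.03    1.   ]
 [  0.032   0.   ]
 [  0.034   0.   ]
 [  0.036   0.   ]
 [  0.038   1.   ]
 [  0.04    0.   ]]
flange top [-0.007  -0.0117  0.011 ] [-0.0158 -0.0231  0.0051] [0.0221 0.0222 0.0144]
[(259, 0.2399, np.int64(266), np.int64(267)), (260, 0.2399, np.int64(266), np.int64(269)), (261, 0.2402, np.int64(265), np.int64(271)), (262, 0.2411, np.int64(264), np.int64(272)), (263, 0.2403, np.int64(241), np.int64(272)), (264, 0.2404, np.int64(240), np.int64(271)), (265, 0.2405, np.int64(239), np.int64(269)), (266, 0.2406, np.int64(237), np.int64(268)), (267, 0.2406, np.int64(237), np.int64(266)), (268, 0.2406, np.int64(238), np.int64(266)), (269, 0.2395, np.int64(240), np.int64(268)), (270, 0.2398, np.int64(242), np.int64(270)), (271, 0.2387, np.int64(243), np.int64(270)), (272, 0.2363, np.int64(241), np.int64(269)), (273, 0.2327, np.int64(241), np.int64(268)), (274, 0.2295, np.int64(241), np.int64(267)), (275, 0.2263, np.int64(241), np.int64(266)), (276, 0.2264, np.int64(244), np.int64(264)), (277, 0.2258, np.int64(247), np.int64(262)), (278, 0.2251, np.int64(249), np.int64(261)), (279, 0.2257, np.int64(251), np.int64(260)), (280, 0.2249, np.int64(252), np.int64(259)), (281, 0.2234, np.int64(254), np.int64(257))]
collar 87 [[-0.0056 -0.0107  0.0623]
 [-0.0008 -0.005   0.0665]
 [ 0.0124  0.0079  0.0717]]
```

```bash
python3 - <<'E'
import numpy as np
np.set_printoptions(precision=4,suppress=True)
for c in("scene","top"):
    z=np.load(f"{c}1.npz");P=z["P"].reshape(-1,3);F=z["f"].reshape(-1,3)
    m=(P[:,2]>.2255)&(P[:,2]<.236)&(F.min(1)>120)&(abs(P[:,1]-.25)<.035);Q=P[m]
    print(c)
    for x in np.arange(.50,.605,.006):
        b=Q[(Q[:,0]>=x)&(Q[:,0]<x+.006)]
        if x>.569: print(round(x,3),len(b),b[:,1].min(),b[:,1].max(),(b[:,1].min()+b[:,1].max())/2,np.median(b[:,2]));continue
        l=b[b[:,1]>.25];r=b[b[:,1]<=.25]
        if len(l)and len(r):print(round(x,3),len(l),len(r),"L",l[:,1].min(),l[:,1].max(),"R",r[:,1].min(),r[:,1].max(),"mid",(l[:,1].min()+r[:,1].max()+l[:,1].max()+r[:,1].min())/4,np.median(b[:,2]))
    print("xmin L,R",Q[Q[:,1]>.25][:,0].min(),Q[Q[:,1]<.25][:,0].min())
E
```

```text
scene
0.512 10 8 L 0.27303073190559557 0.27817751072916763 R 0.22724800901465803 0.23020339383201815 mid 0.25216491137035985 0.22969496114983473
0.518 7 11 L 0.26972117541645885 0.27540079858099564 R 0.22639297249121093 0.2338159951140284 mid 0.25133273540067347 0.23024030207466895
0.524 7 9 L 0.26623662334696696 0.271385803641264 R 0.23139958501625912 0.2381655821137998 mid 0.2517968985295725 0.23011341408181565
0.53 13 8 L 0.262057280227242 0.27045960804895963 R 0.22862487300671197 0.2355174013178808 mid 0.2491647906501986 0.2305999923272682
0.536 11 11 L 0.26277114730040646 0.2706713917458269 R 0.22842164593713088 0.23563895867683582 mid 0.24937578591505 0.23025440608411996
0.542 12 15 L 0.2611909466355261 0.26857143327476946 R 0.22238151136810114 0.23628707638816915 mid 0.24710774191664148 0.23061413624721266
0.548 10 14 L 0.2586886660926026 0.2825285489240029 R 0.22734928930928244 0.23904943593026484 mid 0.2519039850640382 0.23064476097724027
0.554 14 11 L 0.2584836093504834 0.28156629672963435 R 0.22533288762464454 0.2351067198362201 mid 0.2501223783852456 0.23001181993939462
0
[... 2211 characters left out ...]
16 L 0.2503431059980084 0.26949645546049383 R 0.22762296273808555 0.24795059837399422 mid 0.2488532806426455 0.23123723243294125
0.572 48 0.2282164427582231 0.27016991917383876 0.24919318096603094 0.23006119243928358
0.578 21 0.2356601175347384 0.26732354012602055 0.25149182883037946 0.23125165974745898
0.584 16 0.24024754144359092 0.2549462440086823 0.2475968927261366 0.23247855263176898
0.59 14 0.24016579478196087 0.25503547005724475 0.2476006324196028 0.2329387725063543
0.596 20 0.24056859537480443 0.25537131928645085 0.24796995733062765 0.23263048753873616
0.602 13 0.2406867474275474 0.2551751609969153 0.24793095421223132 0.23233758469609955
xmin L,R 0.5113696413679325 0.5091573318668399
```

>>> jog_arm(targets=[[0, -0.15, 0.3, 0, 0, 1], [0, -0.15, 0.3, 0, 0, 1], [0, -0.15, 0.3, 0, 0, 1]])

```text
time_s: 6.48
position: [0.4547, 0.2549, 0.2481]
tool_rot: [[0.999, -0.053, -0.0], [-0.053, -0.999, -0.0], [-0.0, 0.0, -1.0]]
ft_force: [0.1, -0.1, -1.5]
grip_width: 0.0233
gripper_force: 59.4
```

>>> jog_arm(targets=[[1, 0, 0, 0, 0, 0], [2, 0, 0, 0, 0, 0], [2.7, 0, 0, 0, 0, 0], [3.3, 0, 0, 0, 0, 0], [3.9, 0, 0, 0, 0, 0], [4.4, 0, 0, 0, 0, 0], [4.4, 0, 0, 0, 0, 0], [4.4, 0, 0, 0, 0, 0]])

```text
time_s: 7.15
position: [0.4987, 0.2529, 0.2482]
tool_rot: [[0.999, -0.053, -0.0], [-0.053, -0.999, -0.0], [-0.0, 0.0, -1.0]]
ft_force: [-0.3, -0.6, -1.5]
grip_width: 0.0236
gripper_force: 59.4
```

>>> jog_arm(targets=[[0.5, 0.05, 0, 0, 0, 0], [1, 0.05, 0, 0, 0, 0], [1.5, 0.05, 0, 0, 0, 0], [2, 0.05, 0, 0, 0, 0], [2, 0.05, 0, 0, 0, 0]])

```text
time_s: 7.57
position: [0.5196, 0.2512, 0.2481]
tool_rot: [[0.999, -0.053, 0.0], [-0.053, -0.999, -0.0], [0.0, 0.0, -1.0]]
ft_force: [-0.2, -0.6, -0.6]
grip_width: 0.0228
gripper_force: 59.4
```

```bash
python3 - <<'E'
from h import *
s=env.observe();print(s["position"],s["ft_force"],s["wrist_torque"])
im=env.get_image("scene");cv2.imwrite("pics/s5.png",cv2.resize(im["frame"][215:355,155:290,::-1],None,fx=4.2,fy=4.2,interpolation=2))
E
```

```text
[0.51955036 0.25118404 0.24811036] [-0.22492972 -0.64241378 -0.57619213] [-0.03950222  0.0435858  -0.04586641]
```

View pics/s5.png

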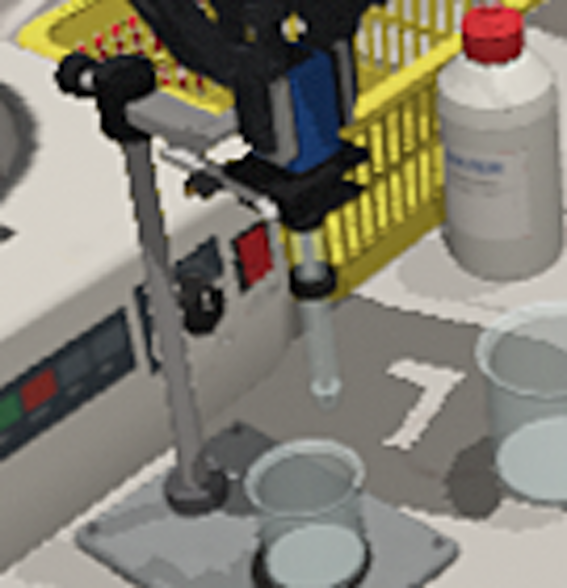

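The rail at (225,180) runs between the block's two flanges and the beaker is untouched. Forces are nil, so I push on.

>>> jog_arm(targets=[[0.4, 0, 0, 0, 0, 0], [0.8, 0, 0, 0, 0, 0], [1.1, 0, 0, 0, 0, 0], [1.4, 0, 0, 0, 0, 0], [1.7, 0, 0, 0, 0, 0], [2, 0, 0, 0, 0, 0], [2, 0, 0, 0, 0, 0]])

```text
time_s: 8.2
position: [0.5395, 0.2502, 0.2482]
tool_rot: [[0.999, -0.053, 0.001], [-0.053, -0.999, -0.0], [0.001, 0.0, -1.0]]
ft_force: [0.4, -0.3, -3.2]
grip_width: 0.0234
gripper_force: 59.3
```

>>> jog_arm(targets=[[0.15, 0, 0, 0, 0, 0], [0.3, 0, 0, 0, 0, 0], [0.3, 0, 0, 0, 0, 0]])

```text
time_s: 8.45
position: [0.5426, 0.2501, 0.2486]
tool_rot: [[0.999, -0.053, 0.003], [-0.053, -0.999, 0.0], [0.003, -0.0, -1.0]]
ft_force: [3.9, 0.4, -2.5]
grip_width: 0.023
gripper_force: 59.4
```

>>> jog_arm(targets=[[0.1, 0, 0, 0, 0, 0], [0.2, 0, 0, 0, 0, 0], [0.2, 0, 0, 0, 0, 0]])

```text
time_s: 8.7
position: [0.5444, 0.25, 0.2486]
tool_rot: [[0.999, -0.053, 0.002], [-0.053, -0.999, 0.0], [0.002, -0.0, -1.0]]
ft_force: [5.4, -0.6, -1.4]
grip_width: 0.0232
gripper_force: 59.3
```

>>> jog_arm(targets=[[0.1, 0, 0, 0, 0, 0], [0.1, 0, 0, 0, 0, 0], [0.1, 0, 0, 0, 0, 0]])

```text
time_s: 8.95
position: [0.5449, 0.2499, 0.2484]
tool_rot: [[0.999, -0.053, 0.001], [-0.053, -0.999, -0.0], [0.001, 0.0, -1.0]]
ft_force: [5.1, -2.0, -0.6]
grip_width: 0.023
gripper_force: 59.4
```

>>> jog_arm(targets=[[0.1, 0, 0, 0, 0, 0], [0.1, 0, 0, 0, 0, 0], [0.1, 0, 0, 0, 0, 0]])

```text
time_s: 9.2
position: [0.5453, 0.25, 0.2482]
tool_rot: [[0.999, -0.052, -0.001], [-0.052, -0.999, -0.0], [-0.001, 0.0, -1.0]]
ft_force: [1.6, -1.1, -1.9]
grip_width: 0.0233
gripper_force: 59.4
```

>>> jog_arm(targets=[[0.1, 0, 0, 0, 0, 0], [0.1, 0, 0, 0, 0, 0], [0.1, 0, 0, 0, 0, 0]])

```text
time_s: 9.45
position: [0.5462, 0.25, 0.2482]
tool_rot: [[0.999, -0.052, -0.001], [-0.052, -0.999, 0.0], [-0.001, -0.0, -1.0]]
ft_force: [-0.0, 0.0, -1.5]
grip_width: 0.0232
gripper_force: 59.4
```

>>> jog_arm(targets=[[0, 0, 0.1, 0, 0, 0], [0, 0, 0.2, 0, 0, 0], [0, 0, 0.2, 0, 0, 0]])

```text
time_s: 9.7
position: [0.5464, 0.25, 0.2467]
tool_rot: [[0.999, -0.052, 0.0], [-0.052, -0.999, 0.0], [0.0, -0.0, -1.0]]
ft_force: [-0.6, -0.5, 1.9]
grip_width: 0.0233
gripper_force: 59.6
```

>>> jog_arm(targets=[[0, 0, 0, 0, 0, 0], [0, 0, 0, 0, 0, 0], [0, 0, 0, 0, 0, 0], [0, 0, 0, 0, 0, 0], [0, 0, 0, 0, 0, 0], [0, 0, 0, 0, 0, 0]], hand=0.55)

```text
time_s: 10.2
position: [0.5466, 0.2499, 0.2463]
tool_rot: [[0.999, -0.052, -0.0], [-0.052, -0.999, -0.0], [-0.0, 0.0, -1.0]]
ft_force: [-0.8, -0.4, -0.0]
grip_width: 0.0469
gripper_force: 0.0
```

Next I rise straight up, then move back and to the right so the cameras can see the stand.

>>> jog_arm(targets=[[0, 0, -1, 0, 0, 0], [0, 0, -3, 0, 0, 0], [0, 0, -6, 0, 0, 0], [0, 0, -9, 0, 0, 0], [-3, 2, -10, 0, 0, 0], [-6, 5, -10, 0, 0, 0], [-9, 8, -10, 0, 0, 0], [-12, 11, -10, 0, 0, 0]])

```text
time_s: 10.87
position: [0.421, 0.1471, 0.347]
tool_rot: [[0.999, -0.052, 0.001], [-0.052, -0.999, -0.0], [0.001, 0.0, -1.0]]
ft_force: [1.1, -0.9, 1.1]
grip_width: 0.0467
gripper_force: 0.0
```

>>> jog_arm(targets=[[-3, 4, 0, 0, 0, 0], [-5, 8, 0, 0, 0, 0], [-5, 12, 0, 0, 0, 0], [-5, 16, 0, 0, 0, 0], [-5, 20, 0, 0, 0, 0], [-5, 22, 0, 0, 0, 0], [-5, 22, 0, 0, 0, 0], [-5, 22, 0, 0, 0, 0]])

```text
time_s: 11.53
position: [0.3611, -0.0701, 0.3469]
tool_rot: [[0.998, -0.056, 0.001], [-0.056, -0.998, -0.0], [0.001, 0.0, -1.0]]
ft_force: [0.2, -0.7, 0.2]
grip_width: 0.0466
gripper_force: 0.0
```

```bash
python3 - <<'E'
from fit import *
np.set_printoptions(precision=4,suppress=True)
ims={c:env.get_image(c) for c in("top","scene")}
a=cv2.resize(ims["scene"]["frame"][215:355,155:290,::-1],None,fx=3,fy=3,interpolation=2)
b=cv2.resize(ims["top"]["frame"][175:265,195:275,::-1],None,fx=4.66,fy=4.66,interpolation=2)
h=min(len(a),len(b));cv2.imwrite("pics/s6.png",np.hstack([a[:h],b[:h]]));cv2.imwrite("pics/s7.png",ims["scene"]["frame"][...,::-1])
for c,im in ims.items():
    P=cloud(im);Z=P[...,2];lab=(abs(P[...,0]-.55)<.03)&(abs(P[...,1]-.25)<.03)&(Z>.274)&(Z<.30)
    zt=np.median(Z[lab]);p,sc=fit(head,onplane(im,zt),lab,(.549,.25));print(c,zt,p[:2],np.degrees(p[2]),sc)
print(env.observe()["time_s"],env.observe()["position"])
E
```

```text
top 0.28104387764526595 [0.5472 0.2494] -1.935710451825275 0.9927536231884058
scene 0.2810532113112732 [0.5457 0.2533] -20.853198848743624 0.7087378640776699
11.6333 [ 0.3612 -0.0686  0.3468]
```

View pics/s6.png

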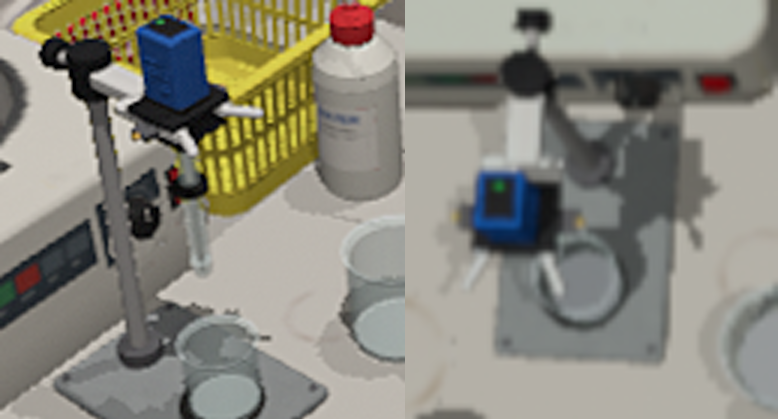

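View pics/s7.png

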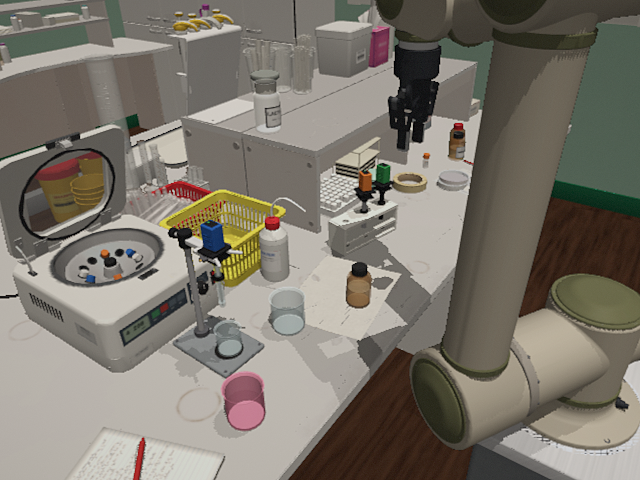

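The electrode hangs seated on the rails over the small beaker: blue head at (212,237) in the scene, and 1 mm from the seat by the fit. The force pattern matches the catches: they pulled the block in, then the force fell to zero. Everything else stands where it was, so I hand in.

```bash
python3 -c "
from rig import env
print(env.close_job())"
```

```text
the job is handed in; nothing more can be done
None
```

The pH electrode hangs upright on the stand's rails over the small beaker, released, and the job is handed in at about 11.6 s. The camera fit puts it about 1 mm from the seat. That both catches snapped in is inferred from the wrist force, since I could not read the catches themselves. No other item appears moved or touched in the final pictures.

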